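Line the tins up along the rail

TASK

Push the two tins along the worktop with your fingertips, without picking anything up, until they stand in a tight row in the corner of the low wooden rail: both touching the long rail, one of them also touching the short end stop, the other touching the first tin (either tin may be first). Keep the tins upright and on the worktop all the time, and leave the mug, the spice jar and the candle where they are.

Things in the scene. Friction and masses are not known exactly. Their poses are not given: they have to be found in the camera images.
- tin_a: short round food tin, silver lid and pale green label, 76 mm in diameter and 58 mm high, about 0.26 kg, standing upright and loose; origin at the centre of its underside, z up along its axis. The two tins look alike. It slides when pushed low down
- tin_b: short round food tin, silver lid and pale green label, 76 mm in diameter and 58 mm high, about 0.26 kg, standing upright and loose; origin at the centre of its underside, z up along its axis. The two tins look alike. It slides when pushed low down
- rail: L-shaped light wooden rail fixed to the worktop, 34 mm high, 16 mm thick. Origin: inside corner at worktop height. Inner face of the long rail: x = 0 of its frame, 300 mm from the corner along -y; inner face of the end stop: y = 0, 85 mm along -x. The tins belong on the -x, -y side, first centre at (-38, -38) mm, second at (-38, -114) mm. They start clear on that side, centres 120 mm or more apart
- spice_jar: bystander: slim spice jar with a dark cap, 41 mm in diameter, 105 mm high, origin at the centre of its underside
- mug: bystander: pale mug with dark coffee in it, 82 mm in diameter, 114 mm with its handle, 101 mm high, origin near the centre of its underside
- candle: bystander: white candle in a clear glass, 76 mm in diameter, 90 mm high, origin at the centre of its underside
Things that resemble listed ones, but are neither listed nor needed, are in the scene too. What is shaped like the tin_a but orange or turquoise is not meant.

How it is judged:
By the outcome, as a careful person would: the job done as asked, in the order asked, and still so for the second after the job is handed in, with the robot touching nothing.
It also fails if it takes over 51 s, if anything falls off the work surface, if the arm or the gripper's body presses on something with over 40 N, if the wrist force passes 120 N, or if a joint passes its speed limit or range.

ROBOT

A 7-joint arm with a two-finger parallel gripper is mounted at the origin on a cart in front of the work surface, level with it; the furniture and walls round the work are solid. World frame = base frame: x ahead of the robot, y to its left, z up, the work surface at z = 0. Lengths are in mm, angles in rad, forces in N, time in s.
With the tool pointing down it reaches from about 400 to 875 mm from the base axis. Payload 4.4 kg.
Tool frame: the origin (TCP) lies midway between the tips of the shut fingers; the grasp point (between the pads) lies 19 mm behind it; z points along the fingers, y is the line along which they close (so a half turn about z gives the same grasp; the last joint's range is limited). The gripper opens to 85 mm and grips with 20 to 120 N. Pads are 22 mm wide; open, the fingers measure 114 mm over their backs; the gripper's body (76 mm by 85 mm) begins 54 mm behind the grasp point. The pads swing forward as they close: fully open they stand 13 mm farther back than shut.
Start: joints at [-1.176, 0.628, 0.038, 1.517, -0.027, 0.996, -0.02], TCP at [289.012, 582.228, 231.313] pointing down, gripper open.
Joint ranges: [-3.06, 3.06], [-0.37, 2.12], [-1.25, 1.32], [0.18, 2.47], [-1.1, 4.24], [0.23, 1.98], [-2.94, 2.94]. Speed limits (rad/s): [2.57, 2.57, 3.14, 3.14, 3.14, 3.14, 3.14].

INTERFACE

Orientations are given as [roll, pitch, yaw] about the fixed x, y, z axes, in that order (R = Rz(yaw) Ry(pitch) Rx(roll)).
In Python, from cell import telemetry, eyes, ctrl, finder gives the robot as it stands.
- The arm moves only by the tool move_arm, never from a script. Its argument "steps" is a list of rows, each a list of 7 numbers: the turn, a rotation vector about the world's x, y, z in degrees, then the shift along the world's x, y, z in m, then the finger opening in m, from 0 to 0.0854. A call has 1 to 5 rows; each row shifts and turns the commanded pose from where the row before left it; what a row does not reach is not made up. A row lasts 1/10 s, in which the tool goes at most 50 mm and 8.59 degrees, less where a joint would pass 70% of its speed; a pose out of reach is approached as far as the arm can. A call with a gripper value outside its range is refused whole. The fingers move at their own pace and stop on an object; the grip force is fixed at half the most. Time passes only in rows, so rows that do not move let the fingers close. It gives the time, the measured TCP pose, the force, the opening and the grip force at its end, in the units of the state.
- telemetry.read_state(): the state, without advancing time (a new reading comes with each control period).
- eyes.get_image(name): name is "scene" or "top" or "wrist"; returns (picture, depth): 480x640x3 uint8, blue, green, red; 480x640 float32, mm along the optical axis (not along the pixel's ray), 0 where there is no reading.
- eyes.calibration(name): a dict with "fx", "fy", "cx", "cy" (pixels), "position" and "attitude" of the camera in the world. Camera axes: x right, y down, z forward; pixel columns grow to the right and rows downward; lengths in mm; the calibration is good to about 2 mm. The wrist camera is an equidistant fisheye: a pixel r from the principal point sees the ray r / f radians off the axis. A picture is of the moment at which its call begins: read the wrist's pose just before it. calibration takes no time and is no camera call; for the wrist camera it gives the pose at the moment of the call.
- ctrl.finish_job(): hands the job in; it is judged then, once.
Trained networks look in the newest picture that a camera, given by its name, has taken for a name from the list of things; names that differ only in an ending like _2 or _b are one class to them, and where a whole thing is asked for, a point or a joint stands for the part that bears it (a point fixed in the world has none). Each returns a list of dicts, best first, with "confidence" (0 to 1); they miss things now and then, are a little off and sometimes report something else, mostly with a low value. They report only what shows in the picture. A call takes as long as a camera call. They do not tell look-alikes from the thing itself.
- finder.boxes_of(camera, name): "location" ([x, y, z] in mm, in the coordinates of the camera as it stood for that picture, good to about 4 mm: the middle of the surface that is visible of it).
- finder.cut_out(camera, name): "mask" (480x640 bool, what is visible of it).
- finder.pinpoint(camera, name): "location" ([x, y, z] in mm, in the coordinates of the camera as it stood for that picture, good to about 4 mm: a listed point, or the origin of a listed thing).
The state is a dict: "clock": time; "qpos": joint angles; "qd": joint speeds; "tau": joint torques, N m; "eef_pos": TCP position; "tool_rot": TCP orientation; "force": force on the tool from outside, world axes, zero at the start; "torque": the same for the moment, N m; "width": finger opening in mm; "gripper_force": force on a finger pad.
Only numpy, scipy, OpenCV 4.12 (cv2) and the standard library are available. Lean on these libraries where they do the work, as an engineer would, in place of code of your own. Each camera call takes 0.05 s, during which the arm holds its last target. There are 200 camera calls.

## Working session

There is one attempt and no reset: what is moved stays moved. The work goes in short steps, Python scripts to look and compute and a tool call to move; the robot and the scene stay as the last step left them, time stands still between calls to the robot, and variables do not carry over. Pictures are saved under pics/ and viewed, at most 10 in all, crops included, and the job is handed in when it is done.

Besides the shell and the picture viewer there is one more tool, called after "Emit:" as a command line: name --pt "numbers of a row" for each row, then --argument value for the rest. move_arm: Moves the arm, as the interface text tells. Its arguments: {"type":"object","properties":{"steps":{"type":"array"}},"required":["steps"]}

```bash
mkdir -p pics
cat > h.py <<'E'
import numpy as np,cv2
from scipy.spatial.transform import Rotation as R
from cell import telemetry, eyes, ctrl, finder
def pose(c):
    a=np.array(c["attitude"],float)
    M=a if a.shape==(3,3) else (R.from_euler('xyz',a).as_matrix() if a.size==3 else R.from_quat(a).as_matrix())
    return M,np.array(c["position"],float)
def w(c,p):
    M,t=pose(c); return M@np.array(p)+t
E
python3 - <<'E'
from h import *
print(telemetry.read_state())
for n in("top","scene"):
    im,d=eyes.get_image(n);cv2.imwrite(f"pics/{n}0.png",im);c=eyes.calibration(n);print(n,c)
    for k in("tin_a","rail","mug","spice_jar","candle"):
        for f in finder.pinpoint(n,k): print(k,round(f["confidence"],2),w(c,f["location"]).round(0))
E
```

```text
{'clock': 0.0, 'qpos': array([-1.17581065,  0.62930517,  0.03843343,  1.51838019, -0.02700585,
        0.99630581, -0.02002024]), 'qd': array([-9.28052180e-05, -8.15713286e-04,  8.41158044e-04, -5.09993415e-04,
        9.26218615e-04, -5.94609616e-04,  8.55548298e-04]), 'tau': array([ 5.23369526e-04, -5.63405013e+01,  1.22627288e+00, -1.93440968e+01,
        1.09418141e-02,  1.02639286e-02,  1.74796446e-05]), 'eef_pos': array([288.71154698, 581.6581808 , 230.41157877]), 'tool_rot': array([-3.13971179e+00,  1.31586207e-05,  2.68079019e+00]), 'force': array([-0.21789682,  0.89333837, -0.35372535]), 'torque': array([-0.02994577, -0.0229448 , -0.05571511]), 'gripper_force': 0.0, 'width': 85.28833071950184}
top {'fx': 458.649251322229, 'fy': 458.649251322229, 'cx': 324.03422576470587, 'cy': 235.036012634223, 'position': array([553.60902712,  66.42513937, 871.64481032]), 'attitude': array([-3.03219343,  0.01221622, -1.58926449])}
tin_a 0.78 [565.  89.  -0.]
tin_a 0.66 [ 468. -182.   -2.]
tin_a 0.65 [ 729. -174.    2.]
tin_a 0.64 [ 590. -151.    3.]
rail 0.61 [670. 219.   1.]
mug 0.58 [624. 325.   5.]
spice_jar 0.69 [784.  79.   1.]
candle 0.58 [456. 280.  -2.]
scene {'fx': 614.9886546393818, 'fy': 614.9886546393818, 'cx': 328.09846016443834, 'cy': 237.76854046380623, 'position': array([-91.91764063, 457.14411742, 677.89173103]), 'attitude': array([-2.22101011, -0.0080885 , -2.02803488])}
tin_a 0.97 [ 593. -149.    1.]
tin_a 0.95 [566.  87.  -2.]
tin_a 0.73 [ 727. -174.    1.]
tin_a 0.64 [ 472. -182.   -1.]
rail 0.87 [675. 217.  -0.]
mug 0.74 [624. 326.   0.]
spice_jar 0.6 [784.  82.   1.]
candle 0.93 [459. 275.  -1.]
```

View pics/top0.png

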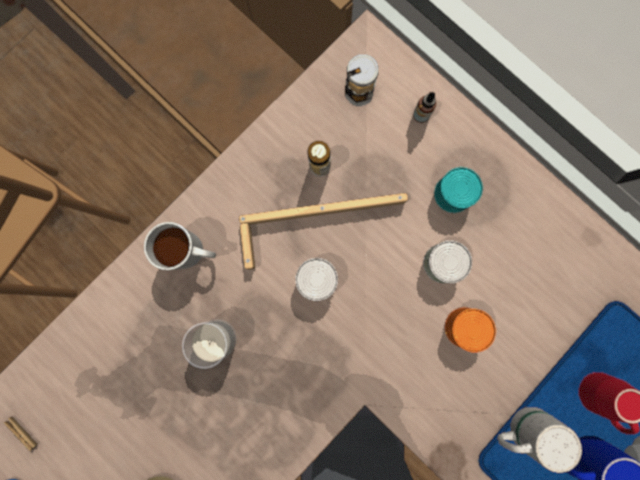

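View pics/scene0.png

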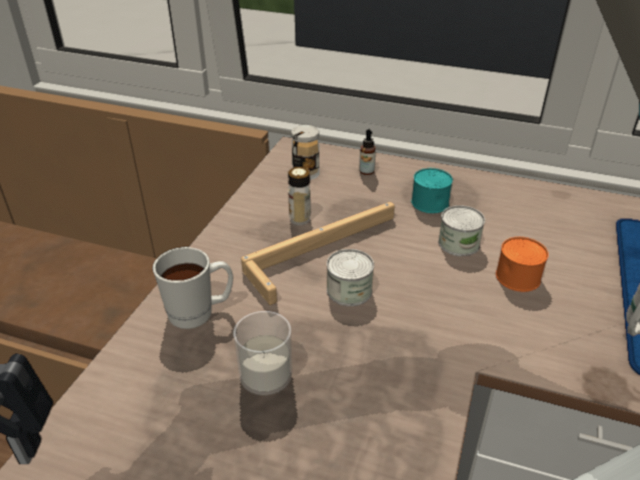

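The top view shows the pale tins at px (316,279) and (449,262). The rail corner is near (246,218), with the long rail running to (405,198) and the end stop to (248,266). The orange and turquoise tins are look-alikes. Next I'll fit the geometry from depth.

```bash
cat >> h.py <<'E'
def cloud(n="top"):
    im,d=eyes.get_image(n);c=eyes.calibration(n);M,t=pose(c)
    v,u=np.indices(d.shape);P=np.dstack([(u-c["cx"])/c["fx"]*d,(v-c["cy"])/c["fy"]*d,d])@M.T+t
    P[d==0]=np.nan
    return im,P
def tins(P,guess):
    out=[]
    for g in guess:
        m=(np.hypot(P[...,0]-g[0],P[...,1]-g[1])<60)&(P[...,2]>50)&(P[...,2]<68)
        q=P[m][:,:2].astype(np.float32); c,r=cv2.minEnclosingCircle(q); out.append((np.round(c,1),round(r,1),np.round(q.mean(0),1),len(q)))
    return out
E
python3 - <<'E'
from h import *
im,P=cloud()
z=P[...,2]
v,u=np.indices(z.shape)
for nm,b in(("long",(262,395,190,228)),("stop",(236,260,230,272)),("all",(230,412,188,275))):
    m=(u>b[0])&(u<b[1])&(v>b[2])&(v<b[3])&(z>24)&(z<42)
    q=P[m][:,:2].astype(np.float32);
    print(nm,len(q),np.median(P[m][:,2]),cv2.minAreaRect(q),cv2.boxPoints(cv2.minAreaRect(q)).round(0).tolist())
print(np.nanmedian(z[300:330,330:400]))
print(tins(P,[(565,89),(590,-151)]))
c=eyes.calibration("top")
M,t=pose(c)
for (a,b) in((246,218),(242,218),(253,222),(408,201),(253,266)):
    r=M@np.array([(a-c["cx"])/c["fx"],(b-c["cy"])/c["fy"],1]);print((a,b),(t+r*(34-t[2])/r[2]).round(0))
big=cv2.resize(im[180:290,220:490],None,fx=2.9,fy=2.9,interpolation=cv2.INTER_CUBIC);cv2.imwrite("pics/crop.png",big)
E
```

```text
long 1192 33.47782712384969 ((696.9966430664062, 65.95661163330078), (16.619001388549805, 247.85911560058594), 6.70551061630249) [[674.0, 188.0], [703.0, -58.0], [720.0, -56.0], [691.0, 190.0]]
stop 353 33.37747734819436 ((621.7833862304688, 217.43821716308594), (71.19463348388672, 16.458175659179688), 6.536001682281494) [[585.0, 222.0], [587.0, 205.0], [658.0, 213.0], [656.0, 230.0]]
all 1920 33.429773966484504 ((653.9772338867188, 70.77299499511719), (101.1113052368164, 315.2873840332031), 6.663494110107422) [[585.0, 221.0], [622.0, -92.0], [722.0, -80.0], [686.0, 233.0]]
-0.06082113610614215
[(array([564.9,  89.3]), 37.5, array([564.7,  89.3], dtype=float32), 1412), (array([ 590.9, -148.4]), 37.8, array([ 591.1, -148.9], dtype=float32), 1431)]
(246, 218) [680. 219.  34.]
(242, 218) [680. 226.  34.]
(253, 222) [673. 206.  34.]
(408, 201) [706. -81.  34.]
(253, 266) [591. 206.  34.]
```

View pics/crop.png

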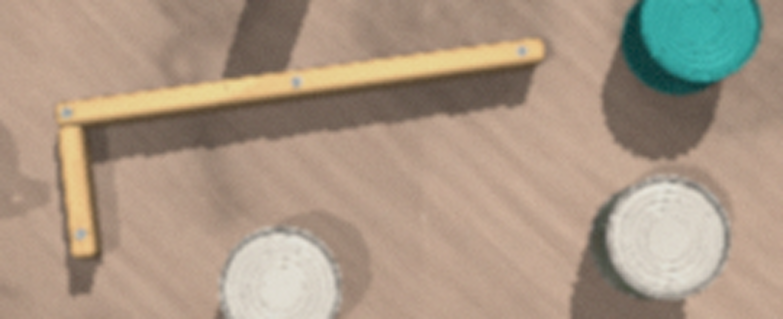

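Emit:
move_arm --pt "0 0 -8 0.018 -0.041 0 0.03" --pt "0 0 -8 0.018 -0.041 0 0.03" --pt "0 0 -8 0.018 -0.041 0 0.03" --pt "0 0 -8 0.018 -0.041 0 0.03" --pt "0 0 -8 0.018 -0.041 0 0.03"

```text
clock: 1.15
eef_pos: [379.6, 375.7, 231.6]
tool_rot: [3.141, -0.0, 1.977]
force: [0.7, 0.6, 1.0]
width: 30.0
gripper_force: 0.0
```

Emit:
move_arm --pt "0 0 -8 0.018 -0.041 0 0.03" --pt "0 0 -8 0.018 -0.041 0 0.03" --pt "0 0 -8 0.018 -0.041 0 0.03" --pt "0 0 -8 0.018 -0.041 0 0.03" --pt "0 0 -8 0.018 -0.041 0 0.03"

```text
clock: 1.65
eef_pos: [469.7, 170.8, 231.7]
tool_rot: [3.141, -0.001, 1.279]
force: [1.2, 0.8, -0.8]
width: 30.4
gripper_force: 0.0
```

Emit:
move_arm --pt "0 0 -8 0.018 -0.041 0 0.03" --pt "0 0 -8 0.018 -0.041 -0.04 0.03" --pt "0 0 -8 0.018 -0.041 -0.04 0.03" --pt "0 0 0 0 0 -0.03 0.03" --pt "0 0 0 0 0 0 0.03"

```text
clock: 2.15
eef_pos: [514.6, 61.8, 131.7]
tool_rot: [-3.137, 0.005, 0.863]
force: [-0.8, 1.3, 0.3]
width: 30.0
gripper_force: 0.0
```

Emit:
move_arm --pt "0 0 0 0.006 -0.009 -0.03 0.03" --pt "0 0 0 0.006 -0.008 -0.03 0.03" --pt "0 0 0 0 0 -0.03 0.03" --pt "0 0 0 0 0 -0.02 0.03" --pt "0 0 0 0 0 0 0.03"

```text
clock: 2.65
eef_pos: [528.0, 47.4, 23.9]
tool_rot: [-3.139, 0.001, 0.868]
force: [-1.0, -0.3, 0.9]
width: 30.4
gripper_force: 0.0
```

Run:
```python
from h import *
print(telemetry.read_state()["eef_pos"])
im,P=cloud();cv2.imwrite("pics/top1.png",im);print(tins(P,[(565,89)]))
```

```text
[528.04864122  47.36202221  23.8525975 ]
[(array([565.6,  90.8]), 36.8, array([572.6, 105.4], dtype=float32), 617)]
```

View pics/top1.png

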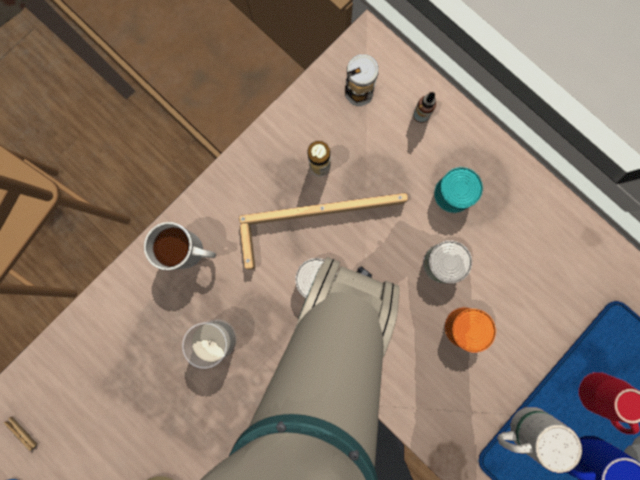

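The picture shows the gripper seated behind the tin, which still stands near px (312,278). I'll start pushing.

Emit:
move_arm --pt "0 0 0 0.004 0.0045 -0.009 0.03" --pt "0 0 0 0.006 0.0068 0 0.03" --pt "0 0 0 0.006 0.0068 0 0.03" --pt "0 0 0 0.006 0.0068 0 0.03" --pt "0 0 0 0.006 0.0068 0 0.03"

```text
clock: 3.2
eef_pos: [557.5, 78.2, 16.2]
tool_rot: [3.141, 0.0, 0.866]
force: [-1.1, -2.2, 2.5]
width: 30.2
gripper_force: 1.4
```

Emit:
move_arm --pt "0 0 0 0.006 0.0068 0 0.03" --pt "0 0 0 0.006 0.0068 0 0.03" --pt "0 0 0 0.006 0.0068 0 0.03" --pt "0 0 0 0.006 0.0068 0 0.03" --pt "0 0 0 0.006 0.0068 0 0.03"

```text
clock: 3.7
eef_pos: [587.4, 112.1, 15.7]
tool_rot: [-3.142, 0.0, 0.866]
force: [-2.1, -2.1, 3.1]
width: 30.3
gripper_force: 1.6
```

Run:
```python
from h import *
im,P=cloud();print(tins(P,[(618,150),(591,-149)]))
im,P=cloud("scene");print(tins(P,[(618,150)]))
print(telemetry.read_state()["eef_pos"]);cv2.imwrite("pics/s2.png",im)
```

```text
[(array([0., 0.]), 0.0, array([nan, nan], dtype=float32), 0), (array([ 591.1, -148.8]), 38.0, array([ 591.1, -148.7], dtype=float32), 1435)]
[(array([607.1, 144. ]), 49.1, array([619., 155.], dtype=float32), 935)]
[588.44998144 113.73385231  15.59711424]h.py:19: RuntimeWarning: Mean of empty slice.
  q=P[m][:,:2].astype(np.float32); c,r=cv2.minEnclosingCircle(q); out.append((np.round(c,1),round(r,1),np.round(q.mean(0),1),len(q)))
  ret = um.true_divide(
```

View pics/s2.png

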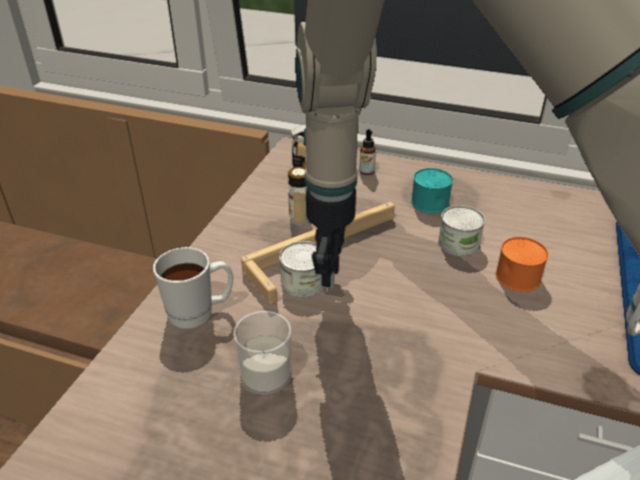

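Tin A is upright and cradled at px (301,270), close to the corner. About 30 mm is left to push.

Emit:
move_arm --pt "0 0 0 0.004 0.0048 0 0.03" --pt "0 0 0 0.004 0.0048 0 0.03" --pt "0 0 0 0.004 0.0048 0 0.03" --pt "0 0 0 0.003 0.0036 0 0.03" --pt "0 0 0 0.002 0.0024 0 0.03"

```text
clock: 4.3
eef_pos: [604.2, 132.7, 15.6]
tool_rot: [-3.141, -0.0, 0.866]
force: [-1.4, -1.2, -0.1]
width: 30.1
gripper_force: 0.6
```

Emit:
move_arm --pt "0 0 0 0.0015 0.0018 0 0.03" --pt "0 0 0 0.001 0.0012 0 0.03" --pt "0 0 0 0 0 0 0.03"

```text
clock: 4.6
eef_pos: [606.6, 135.3, 15.7]
tool_rot: [3.142, -0.0, 0.866]
force: [-0.3, 0.4, -0.5]
width: 29.8
gripper_force: 0.1
```

Emit:
move_arm --pt "0 0 0 0.001 0.0012 0 0.03" --pt "0 0 0 0.001 0.0012 0 0.03" --pt "0 0 0 0.001 0.0012 0 0.03"

```text
clock: 4.9
eef_pos: [609.5, 138.5, 15.7]
tool_rot: [3.142, 0.0, 0.865]
force: [-0.3, -0.4, -0.6]
width: 30.0
gripper_force: 0.7
```

Emit:
move_arm --pt "0 0 0 0.001 0.0012 0 0.03" --pt "0 0 0 0.001 0.0012 0 0.03" --pt "0 0 0 0.001 0.0012 0 0.03"

```text
clock: 5.2
eef_pos: [610.4, 138.8, 15.6]
tool_rot: [-3.141, 0.006, 0.864]
force: [-7.3, -9.8, 5.3]
width: 29.9
gripper_force: 5.3
```

Emit:
move_arm --pt "0 0 0 -0.01 -0.012 0 0.03" --pt "0 0 0 -0.01 -0.012 0 0.03" --pt "0 0 0 0 0 0.04 0.03" --pt "0 0 0 0 0 0.04 0.03" --pt "0 0 6.8 0 -0.03 0.015 0.03"

```text
clock: 5.7
eef_pos: [595.1, 94.5, 113.9]
tool_rot: [3.139, -0.007, 0.995]
force: [0.7, 0.3, -0.2]
width: 30.1
gripper_force: 0.0
```

Emit:
move_arm --pt "0 0 6.8 0 -0.045 0 0.03" --pt "0 0 6.8 0 -0.045 0 0.03" --pt "0 0 6.8 0 -0.045 0 0.03" --pt "0 0 6.8 0 -0.045 0 0.03" --pt "0 0 0 0 -0.045 0 0.03"

```text
clock: 6.2
eef_pos: [593.3, -138.3, 111.3]
tool_rot: [3.139, -0.001, 1.462]
force: [0.5, 0.2, -0.1]
width: 30.4
gripper_force: 0.0
```

Run:
```python
from h import *
print(telemetry.read_state()["eef_pos"],telemetry.read_state()["tool_rot"])
im,P=cloud();print(tins(P,[(638,173)]));cv2.imwrite("pics/top3.png",im)
im,P=cloud("scene");print(tins(P,[(638,173)]))
```

```text
[ 593.31532867 -138.32364849  111.27289567] [ 3.13938918e+00 -8.61456124e-04  1.46166777e+00]
[(array([638. , 173.3]), 37.8, array([637.9, 173.8], dtype=float32), 1380)]
[(array([637.9, 174.3]), 39.6, array([637.3, 173.7], dtype=float32), 1163)]
```

View pics/top3.png

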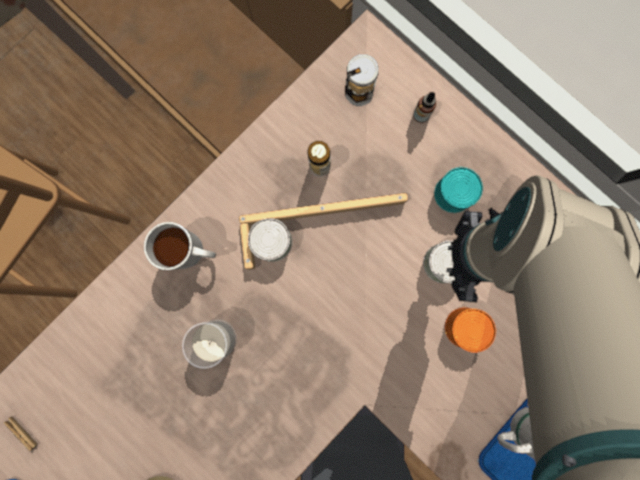

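Tin A sits in the corner at px (269,240), measured (638,173.5) against a target of (638,173). The gripper is over tin B, so I'll go behind it.

Emit:
move_arm --pt "0 0 0 -0.005 -0.034 0 0.03" --pt "0 0 0 -0.004 -0.035 0 0.03" --pt "0 0 0 0 0 -0.03 0.03" --pt "0 0 0 0 0 -0.03 0.03" --pt "0 0 0 0 0 -0.02 0.03"

```text
clock: 6.8
eef_pos: [583.5, -205.3, 29.2]
tool_rot: [-3.141, -0.001, 1.458]
force: [-0.1, 0.1, 0.6]
width: 30.1
gripper_force: 0.0
```

Emit:
move_arm --pt "0 0 0 0 0 -0.015 0.03" --pt "0 0 0 0 0 0 0.03"

```text
clock: 7.0
eef_pos: [582.6, -204.9, 13.9]
tool_rot: [-3.139, -0.001, 1.459]
force: [0.2, 1.0, 0.3]
width: 29.9
gripper_force: 0.0
```

Emit:
move_arm --pt "0 0 0 0.0012 0.008 0 0.03" --pt "0 0 0 0.0012 0.008 0 0.03" --pt "0 0 0 0.0012 0.01 0 0.03" --pt "0 0 0 0.0012 0.01 0 0.03" --pt "0 0 0 0.0012 0.01 0 0.03"

```text
clock: 7.5
eef_pos: [590.2, -159.1, 16.5]
tool_rot: [3.14, 0.001, 1.459]
force: [-0.6, -2.4, 1.1]
width: 29.9
gripper_force: 1.1
```

Emit:
move_arm --pt "0 0 0 0.0012 0.01 0 0.03" --pt "0 0 0 0.0012 0.01 0 0.03" --pt "0 0 0 0.0012 0.01 0 0.03" --pt "0 0 0 0.0012 0.01 0 0.03" --pt "0 0 0 0.0012 0.01 0 0.03"

```text
clock: 8.0
eef_pos: [595.5, -109.0, 15.7]
tool_rot: [-3.142, 0.0, 1.459]
force: [-0.4, -2.1, 2.1]
width: 30.0
gripper_force: 1.2
```

Emit:
move_arm --pt "0 0 0 0.0012 0.01 0 0.03" --pt "0 0 0 0.0012 0.01 0 0.03" --pt "0 0 0 0.0012 0.01 0 0.03" --pt "0 0 0 0.0012 0.01 0 0.03" --pt "0 0 0 0.0012 0.01 0 0.03"

```text
clock: 8.5
eef_pos: [601.5, -58.8, 15.7]
tool_rot: [-3.141, -0.0, 1.459]
force: [-0.1, -1.7, 1.3]
width: 29.6
gripper_force: 1.1
```

Emit:
move_arm --pt "0 0 0 0.0012 0.01 0 0.03" --pt "0 0 0 0.0012 0.01 0 0.03" --pt "0 0 0 0.0012 0.01 0 0.03" --pt "0 0 0 0.0012 0.01 0 0.03" --pt "0 0 0 0.0012 0.007 0 0.03"

```text
clock: 9.0
eef_pos: [607.5, -11.3, 15.6]
tool_rot: [-3.141, -0.001, 1.46]
force: [0.7, -2.0, 1.6]
width: 29.8
gripper_force: 1.1
```

Emit:
move_arm --pt "0 0 0 0.001 0.007 0 0.03" --pt "0 0 0 0.001 0.006 0 0.03" --pt "0 0 0 0 0.004 0 0.03" --pt "0 0 0 0 0.002 0 0.03" --pt "0 0 0 0 0 0 0.03"

```text
clock: 9.5
eef_pos: [609.5, 6.8, 15.6]
tool_rot: [-3.141, -0.001, 1.459]
force: [-0.1, 0.4, 0.1]
width: 29.9
gripper_force: 0.0
```

Emit:
move_arm --pt "0 0 0 -0.002 -0.014 0 0.03" --pt "0 0 0 -0.002 -0.014 0 0.03" --pt "0 0 -8 -0.01 0 0 0.03" --pt "0 0 -8 -0.01 0 0 0.03" --pt "0 0 -8 -0.01 0.005 0 0.03"

```text
clock: 10.0
eef_pos: [574.7, -20.1, 15.8]
tool_rot: [3.141, 0.001, 1.03]
force: [1.1, -0.0, 0.5]
width: 29.8
gripper_force: 0.0
```

Run:
```python
from h import *
s=telemetry.read_state();print(s["eef_pos"],s["tool_rot"])
im,P=cloud();print(tins(P,[(638,173),(614,54)]))
im,P=cloud("scene");print(tins(P,[(638,173),(614,54)]))
for f in finder.pinpoint("scene","tin_a"): print(round(f["confidence"],2),w(eyes.calibration("scene"),f["location"]).round(0))
```

```text
[574.73975261 -20.13785166  15.81610836] [3.14092732e+00 1.18236983e-03 1.03036420e+00]
[(array([637.9, 173.7]), 37.7, array([638. , 173.8], dtype=float32), 1379), (array([613. ,  52.4]), 37.5, array([613.1,  52.4], dtype=float32), 1396)]
[(array([637.7, 173.8]), 39.7, array([637.3, 173.7], dtype=float32), 1161), (array([611.1,  51. ]), 40.5, array([612.3,  52.6], dtype=float32), 1088)]
0.88 [612.  49.  -1.]
0.82 [ 473. -182.    0.]
0.8 [638. 173.   0.]
```

Emit:
move_arm --pt "0 0 -5.5 0.002 0.013 0 0.03" --pt "0 0 0 0.002 0.013 0 0.03" --pt "0 0 0 0.004 0.0054 0 0.03" --pt "0 0 0 0.004 0.0054 0 0.03" --pt "0 0 0 0.005 0.0067 0 0.03"

```text
clock: 10.65
eef_pos: [592.9, 26.2, 15.7]
tool_rot: [3.141, 0.001, 0.945]
force: [0.5, -1.3, -0.2]
width: 29.8
gripper_force: 0.4
```

Emit:
move_arm --pt "0 0 0 0.005 0.0067 0 0.03" --pt "0 0 0 0.005 0.0067 0 0.03" --pt "0 0 0 0.004 0.0054 0 0.03" --pt "0 0 0 0.004 0.0054 0 0.03" --pt "0 0 0 0.003 0.004 0 0.03"

```text
clock: 11.15
eef_pos: [613.8, 55.6, 15.7]
tool_rot: [-3.142, -0.0, 0.945]
force: [-1.5, -0.7, 0.1]
width: 29.9
gripper_force: 0.5
```

Emit:
move_arm --pt "0 0 0 0.0015 0.0016 0 0.03" --pt "0 0 0 0.0015 0.0016 0 0.03" --pt "0 0 0 0.001 0.0012 0 0.03" --pt "0 0 0 0.001 0.0012 0 0.03"

```text
clock: 11.55
eef_pos: [618.4, 60.4, 15.7]
tool_rot: [-3.142, 0.0, 0.944]
force: [-1.4, -1.0, -0.7]
width: 29.9
gripper_force: 0.5
```

Emit:
move_arm --pt "0 0 0 0.001 0.0012 0 0.03" --pt "0 0 0 0.001 0.0012 0 0.03"

```text
clock: 11.75
eef_pos: [620.3, 61.8, 15.7]
tool_rot: [3.141, 0.001, 0.943]
force: [-1.5, -3.5, -0.3]
width: 30.1
gripper_force: 1.9
```

Emit:
move_arm --pt "0 0 0 0.001 0.001 0 0.03" --pt "0 0 0 0.001 0.001 0 0.03" --pt "0 0 0 0.001 0 0 0.03"

```text
clock: 12.05
eef_pos: [621.7, 61.7, 15.6]
tool_rot: [-3.141, 0.005, 0.943]
force: [-5.6, -7.1, 3.7]
width: 30.0
gripper_force: 4.1
```

Emit:
move_arm --pt "0 0 0 0.0015 0 0 0.03" --pt "0 0 0 0.0015 0 0 0.03"

```text
clock: 12.25
eef_pos: [622.9, 61.7, 15.5]
tool_rot: [-3.138, 0.007, 0.943]
force: [-10.1, -7.5, 7.3]
width: 30.1
gripper_force: 6.0
```

Firm contact in both directions, so I'll back off along the push line, lift, and check.

Emit:
move_arm --pt "0 0 0 -0.008 -0.0095 0 0.03" --pt "0 0 0 -0.012 -0.016 0 0.03" --pt "0 0 0 -0.012 -0.016 0 0.03" --pt "0 0 0 -0.012 -0.016 0.03 0.03" --pt "0 0 0 -0.01 -0.03 0.04 0.03"

```text
clock: 12.75
eef_pos: [571.0, -19.5, 84.0]
tool_rot: [-3.137, -0.0, 0.948]
force: [0.8, -0.3, 1.0]
width: 29.9
gripper_force: 0.0
```

Emit:
move_arm --pt "0 0 0 -0.01 -0.04 0.04 0.03" --pt "0 0 0 -0.01 -0.04 0.03 0.03" --pt "0 0 0 0 -0.04 0 0.03" --pt "0 0 0 0 -0.04 0 0.03" --pt "0 0 0 0 0 0 0.03"

```text
clock: 13.25
eef_pos: [554.0, -183.9, 150.7]
tool_rot: [3.135, 0.002, 0.935]
force: [-0.7, -1.1, -0.5]
width: 30.1
gripper_force: 0.0
```

Run:
```python
from h import *
im,P=cloud();t=tins(P,[(638,173.6),(647,98)]);print(t)
a=np.radians(6.66);ex=np.array([np.cos(a),np.sin(a)]);ey=np.array([-ex[1],ex[0]])
for q in t:
  for k in(0,2): d=q[k]-np.array([671.5,215]);print((d@ex).round(1),(d@ey).round(1))
big=cv2.resize(im[180:290,220:420],None,fx=4,fy=4,interpolation=cv2.INTER_CUBIC);cv2.imwrite("pics/crop4.png",big)
cv2.imwrite("pics/top4.png",im)
```

```text
[(array([639.9, 162.1]), 49.4, array([639.7, 165.5], dtype=float32), 1660), (array([645.6, 110.5]), 49.1, array([646.5, 106.9], dtype=float32), 1633)]
-37.5 -48.9
-37.3 -45.5
-37.8 -100.8
-37.4 -104.5
```

View pics/crop4.png

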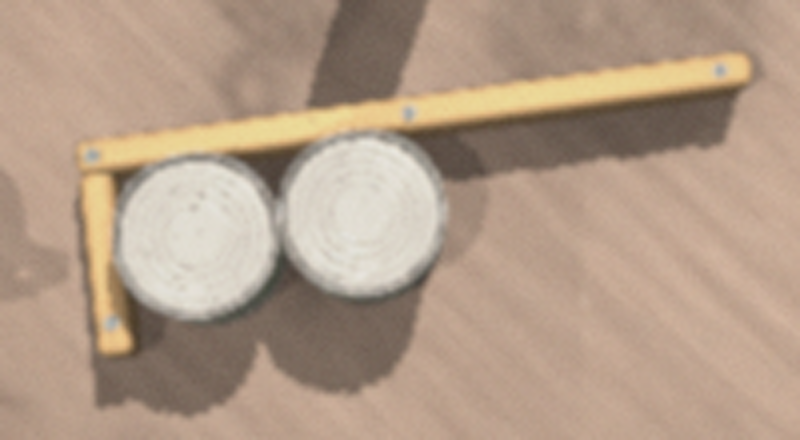

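The crop shows both tins upright and in a row, with the first at (198,237) and the second at (363,215). My search masks overlapped, so I'll do a quick separate fit to check the gaps.

Run:
```python
from h import *
a=np.radians(6.66);ex=np.array([np.cos(a),np.sin(a)]);ey=np.array([-ex[1],ex[0]])
for cam in("top","scene"):
    im,P=cloud(cam);D=P[...,:2]-np.array([671.5,215]);X=D@ex;Y=D@ey;Z=P[...,2]
    for lo,hi in((-76,5),(-160,-76)):
        m=(Y>lo)&(Y<hi)&(X>-90)&(X<10)&(Z>50)&(Z<68)
        x,y=X[m],Y[m];print(cam,[np.percentile(x,p).round(1) for p in(.3,99.7)],[np.percentile(y,p).round(1) for p in(.3,99.7)],x.mean().round(1),y.mean().round(1))
    m=(Y>-290)&(Y<-160)&(X>-10)&(X<30)&(Z>26)&(Z<40);print("rail x",np.percentile(X[m],[.5,99.5]).round(1))
    c=eyes.calibration(cam)
    for k in("mug","spice_jar","candle"):
        for f in finder.pinpoint(cam,k)[:1]: print(k,w(c,f["location"]).round(0))
```

```text
top [np.float64(-73.7), np.float64(-0.9)] [np.float64(-74.3), np.float64(-0.5)] -37.3 -37.1
top [np.float64(-73.7), np.float64(-1.4)] [np.float64(-148.9), np.float64(-76.6)] -37.4 -112.6
rail x [-0.2 16.3]
mug [623. 327.   5.]
candle [454. 278.  -1.]
scene [np.float64(-75.3), np.float64(1.0)] [np.float64(-75.5), np.float64(-0.4)] -38.0 -37.2
scene [np.float64(-75.5), np.float64(0.0)] [np.float64(-149.3), np.float64(-77.2)] -37.9 -112.7
rail x [-2.4 15.6]
mug [620. 327.  -1.]
spice_jar [784.  81.   1.]
candle [459. 275.  -7.]
```

```bash
python3 -c "
from cell import ctrl; print(ctrl.finish_job())"
```

```text
the job is handed in; nothing more can be done
None
```

Both tins stand in a tight row in the rail corner: both against the long rail, one also against the end stop, and about 76 mm apart centre to centre, so they touch. The mug, jar and candle are where they were, and the job is handed in.

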